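Sort proofed printing blocks and close the block case

ROBOT

A 6-joint arm with a two-finger parallel gripper is mounted at the origin on a cart in front of the work surface, level with it; the furniture and walls round the work are solid. World frame = base frame: x ahead of the robot, y to its left, z up, the work surface at z = 0. Lengths are in m, angles in degrees, forces in N, time in s.
With the tool pointing down it reaches from about 0.375 to 0.75 m from the base axis. Payload 9 kg.
Tool frame: the origin (TCP) lies at the very end of the fingers, on their centre line; the grasp point (between the pads) lies 19 mm behind it; z points along the fingers, y is the line along which they close (so a half turn about z gives the same grasp; the last joint's range is limited). The gripper opens to 85 mm and grips with 20 to 120 N. Pads are 22 mm wide; open, the fingers measure 114 mm over their backs; the gripper's body (76 mm by 85 mm) begins 54 mm behind the grasp point. The pads swing forward as they close: fully open they stand 13 mm farther back than shut.
Start: joints at [-86.328, 5.964, 5.575, 89.605, 0, 77.527], TCP at [0.167, -0.576, 0.205] pointing down, gripper open.
Joint ranges: [-171.21, 171.21], [-48.23, 106.86], [-62.78, 66.21], [-105.2, 120.99], [-86.42, 89.51], [-180, 180]. Speed limits (degrees/s): [127.2, 127.2, 147.25, 180, 180, 180].

INTERFACE

Orientations are given as [roll, pitch, yaw] about the fixed x, y, z axes, in that order (R = Rz(yaw) Ry(pitch) Rx(roll)).
In Python, from plant import r, eyes gives the robot as it stands. The module is installed in compiled form; this text tells all that it offers.
- The arm moves only by the tool jog_arm, never from a script. Its argument "series" is a list of rows, each a list of 2 entries, a list of its own where there are three numbers: the shift along the tool's x, y, z in mm, then the turn about the tool's z in degrees. In form: [[[dx, dy, dz], roll], ...]. A call has 1 to 5 rows; each row is the pose to reach, as a shift and turn from the pose commanded when the call began, along the tool's axes at that moment; what a row does not reach only later rows make up. A row lasts 1/10 s, in which the tool goes at most 50 mm and 8.59 degrees, less where a joint would pass 70% of its speed; a pose out of reach is approached as far as the arm can. A call with a gripper value outside its range is refused whole. "gripper" is the closure in counts, from 0 (fully open) to 255 (shut), set as the call begins (left out, the last holds). The fingers move at their own pace and stop on an object; the grip force is fixed at half the most. Time passes only in rows, so rows that repeat a pose let the fingers close. It gives the time, the measured TCP pose, the force, the opening and the grip force at its end, in the units of the state.
- r.observe(): the state, without advancing time (a new reading comes with each control period).
- eyes.capture(name): name is "side" or "top"; returns the picture (480x640x3 uint8, blue, green, red); there is no depth.
- eyes.camera_info(name): a dict with "intrinsics" (3x3 intrinsics, pixels), "k1" (the pictures are not rectified: a ray, as slopes to the right and down, at radius r is drawn at 1 + k1 r^2 times it, then the intrinsics apply), "R" (3x3) and "t" (3): a world point X has camera coordinates R X + t. Camera axes: x right, y down, z forward; pixel columns grow to the right and rows downward; lengths in m; the calibration is good to about 2 mm. A picture is of the moment at which its call begins. camera_info takes no time and is no camera call.
- r.job_done(): hands the job in; it is judged then, once.
The state is a dict: "t": time; "joint_pos": joint angles; "qd": joint speeds; "joint_efforts": joint torques, N m; "ee_pos": TCP position; "eef_rot": TCP orientation; "force": force on the tool from outside, world axes, zero at the start; "moment": the same for the moment, N m; "finger_gap": opening from 0.0 (shut) to 1.0 (fully open); "grasp_force": force on a finger pad.
Only numpy, scipy, OpenCV 4.12 (cv2) and the standard library are available. Lean on these libraries where they do the work, as an engineer would, in place of code of your own. Each camera call takes 0.05 s, during which the arm holds its last target. There are 200 camera calls.

TASK

Put the proofed printing blocks away: lay every block with a green band down flat in the bays of the open wooden case (none on end or on top of another), and put every block with a red band, including the one left standing in the case, into the grey reject tray. Only when all blocks are in their places and nothing stands above the rim, close the case's lid fully. Leave the ink bottle, the mug and the marker where they are.

Things in the scene. Friction and masses are not known exactly. Their poses are not given: they have to be found in the camera images.
- case: Open wooden block case fixed to the table, outside 112 (x) x 268 (y) x 40 mm high, walls 6 mm, inside 100 x 256 mm. Origin under its centre at table height; z up, x towards the hinge side (away from the robot), y along the hinge. Inner floor 6 mm above the origin, rim at 40 mm. Three low ribs 4 mm wide and 4 mm high run along x at y = -56, 0 and +56 mm and part the floor into four bays; good bay centres for a block lying along x are x = -8, y = -84, -28, +28, +84 mm.
- lid (a joint): Hinge of the case's lid, in rad: 0 closed flat on the rim, about 1.57 standing upright, 1.8 its stop (leaning back). It starts open at 1.5 to 1.75 and, being stiff (0.14 N m), stays where it is left; a push of 1 to 3 N at the free edge moves it. Pulled over from behind and then pressed down, it closes onto the rim.
- lid_edge (a point): Middle of the free edge of the lid, half way through its 8 mm thickness, 112 mm from the hinge line. Lid panel 112 x 268 x 8 mm; a brass tab 40 mm wide and 4 mm thick sticks out 11 mm beyond this edge.
- lid_hinge (a point): Middle of the hinge line, on the rim of the case's far side: 56 mm in x and 40 mm above the case's origin.
- tray: Grey open reject tray with a red mark on its front, fixed to the table to the left, outside 108 (x) x 208 (y) x 24 mm high, walls 4 mm, inner floor 4 mm above the table. Origin under its centre, z up, y along its length.
- ink_bottle_teal: Bystander: ink bottle with a teal label and black cap, 68 x 66 x 88 mm, standing on the table behind the tray; origin at the centre of its foot.
- mug: Bystander: pale mug 84 x 100 x 92 mm standing on the right; origin at the centre of its foot.
- marker_blue: Bystander: capped blue marker 14 x 127 x 16 mm lying near the table's front edge; origin under its middle.
- green_a: Wooden printing block 56 x 24 x 24 mm with a dark lino face and a green band painted round one end; may be absent (None). Origin at the block's centre, x axis along its 56 mm length. Starts lying on the table; about 30 g.
- green_b: Wooden printing block 56 x 24 x 24 mm with a dark lino face and a green band painted round one end; may be absent (None). Origin at the block's centre, x axis along its 56 mm length. Starts lying on the table; about 30 g.
- green_c: Wooden printing block 56 x 24 x 24 mm with a dark lino face and a green band painted round one end; may be absent (None). Origin at the block's centre, x axis along its 56 mm length. Starts lying on the table; about 30 g.
- green_d: Wooden printing block 56 x 24 x 24 mm with a dark lino face and a green band painted round one end; may be absent (None). Origin at the block's centre, x axis along its 56 mm length. Starts lying on the table; about 30 g.
- red_a: Wooden printing block 56 x 24 x 24 mm with a dark lino face and a red band painted round one end; may be absent (None). Origin at the block's centre, x axis along its 56 mm length. Starts lying on the table; about 30 g.
- red_b: Wooden printing block 56 x 24 x 24 mm with a dark lino face and a red band painted round one end; may be absent (None). Origin at the block's centre, x axis along its 56 mm length. Starts lying on the table; about 30 g.
- red_up_l: Wooden printing block 24 x 24 x 56 mm with a red band round one end, left standing on end in the case, so that it sticks out 22 mm above the rim; exactly one of red_up_l, red_up_m, red_up_r is present, the others are None. Origin at the block's centre, z axis along its 56 mm length (upright at the start); about 30 g.
- red_up_m: Wooden printing block 24 x 24 x 56 mm with a red band round one end, left standing on end in the case, so that it sticks out 22 mm above the rim; exactly one of red_up_l, red_up_m, red_up_r is present, the others are None. Origin at the block's centre, z axis along its 56 mm length (upright at the start); about 30 g.
- red_up_r: Wooden printing block 24 x 24 x 56 mm with a red band round one end, left standing on end in the case, so that it sticks out 22 mm above the rim; exactly one of red_up_l, red_up_m, red_up_r is present, the others are None. Origin at the block's centre, z axis along its 56 mm length (upright at the start); about 30 g.
There are look-alikes about, which are no part of the job. What is shaped like the red_a but pink is not meant.

How it is judged:
By the outcome, as a careful person would: the job done as asked, in the order asked, and still so for the second after the job is handed in, with the robot touching nothing.
Of green_a, green_b, green_c, green_d only 3 to 4 are there at a start; the rules pass over those that are not, and their reading is None.
Of red_a, red_b only 1 to 2 are there at a start; the rules pass over those that are not, and their reading is None.
Of red_up_l, red_up_m, red_up_r only 1 to 1 are there at a start; the rules pass over those that are not, and their reading is None.
At some moment in a run one of green_a, green_b, green_c, green_d, red_a, red_b may be knocked a few centimetres aside while the robot is not near it.
Once in a run the grip may slacken for a moment while it holds something.
It also fails if it takes over 210 s, if anything falls off the work surface, if the arm or the gripper's body presses on something with over 40 N, if the wrist force passes 120 N, or if a joint passes its speed limit or range.

## Working session

There is one attempt and no reset: what is moved stays moved. The work goes in short steps, Python scripts to look and compute and a tool call to move; the robot and the scene stay as the last step left them, time stands still between calls to the robot, and variables do not carry over. Pictures are saved under pics/ and viewed, at most 18 in all, crops included, and the job is handed in when it is done.

Besides the shell and the picture viewer there is one more tool, called after "Emit:" in YAML: its name, and indented under it one key for each argument. jog_arm: Moves the arm, as the interface text tells. Its arguments: {"type":"object","properties":{"series":{"type":"array"},"gripper":{"type":"number"}},"required":["series"]}

```bash
mkdir -p pics
python3 - <<'E'
from plant import r, eyes
import cv2
for n in("side","top"):
    cv2.imwrite(f"pics/{n}0.png",eyes.capture(n)); print(eyes.camera_info(n))
print(r.observe())
E
```

```text
{'intrinsics': array([[572.93687937,   0.        , 331.13874452],
       [  0.        , 572.93687937, 235.89974607],
       [  0.        ,   0.        ,   1.        ]]), 'k1': -0.026424378814991982, 'R': array([[ 0.94964074, -0.31276707, -0.01895333],
       [-0.18255581, -0.50309646, -0.84472914],
       [ 0.2546681 ,  0.80564925, -0.53485834]]), 't': array([-0.53330622,  0.13420503,  1.13923251])}
{'intrinsics': array([[498.57236162,   0.        , 319.5371199 ],
       [  0.        , 498.57236162, 232.31968312],
       [  0.        ,   0.        ,   1.        ]]), 'k1': -0.13956600552231885, 'R': array([[-0.01240365, -0.99989576, -0.00739071],
       [-0.98702576,  0.01342664, -0.15999964],
       [ 0.16008219,  0.00531025, -0.98708941]]), 't': array([1.07101956e-04, 5.76894322e-01, 1.08182334e+00])}
{'t': 0.1, 'joint_pos': array([-8.63283192e+01,  5.99613810e+00,  5.53113188e+00,  8.96052791e+01,
        2.18320120e-03,  7.75257338e+01]), 'qd': array([-0.00640527, -0.06555779,  0.14020248,  0.09890041, -0.02919211,
        0.00494627]), 'joint_efforts': array([ 6.90241126e-03, -5.58210576e+01,  5.04717708e+01,  1.30031057e-02,
       -1.91714194e-04, -5.32550132e-06]), 'ee_pos': array([ 0.16684072, -0.57598727,  0.20378681]), 'eef_rot': array([-1.79931845e+02, -1.73133658e-02,  1.61459353e+01]), 'force': array([-0.2018858 ,  0.91835301, -0.07814995]), 'moment': array([-0.0588569 , -0.0097886 ,  0.02148484]), 'grasp_force': 0.0, 'finger_gap': 0.9982842411127719}
```

View pics/side0.png

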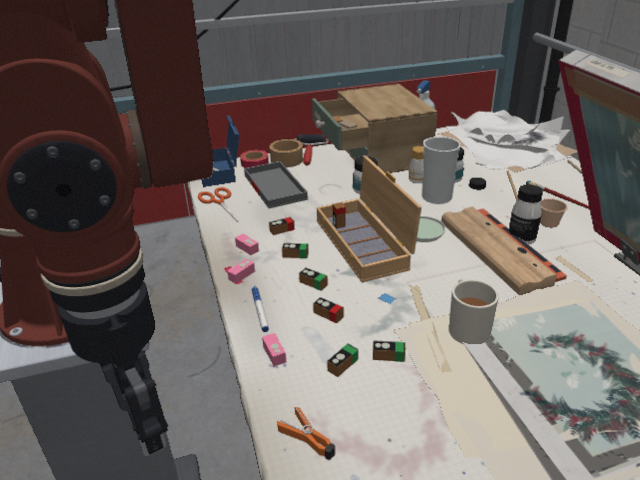

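View pics/top0.png

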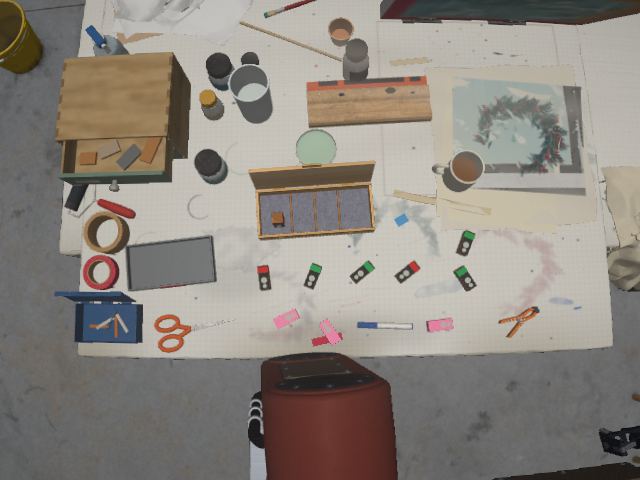

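Both reds (264,277), (407,271), four greens (313,275), (362,271), (466,242), (464,278), the standing red at (278,218) in the case's left bay, tray (171,263) and pink look-alikes are visible in the top view. Enlarging for closer readings.

```bash
python3 - <<'E'
import cv2
a=cv2.imread("pics/top0.png")[155:295,240:490]; b=cv2.imread("pics/side0.png")[150:380,220:430]
cv2.imwrite("pics/topc.png",cv2.resize(a,None,fx=3.2,fy=3.2,interpolation=cv2.INTER_CUBIC))
cv2.imwrite("pics/sidec.png",cv2.resize(b,None,fx=2.6,fy=2.6,interpolation=cv2.INTER_CUBIC))
E
cat > h.py <<'E'
import numpy as np, cv2
from scipy.optimize import least_squares
from plant import r, eyes
C={n:eyes.camera_info(n) for n in("side","top")}
def ray(n,u,v):
    c=C[n];K=c["intrinsics"]
    d=cv2.undistortPoints(np.array([[[u,v]]],float),K,np.array([c["k1"],0,0,0.]))[0,0]
    R=np.array(c["R"]);return -R.T@c["t"],R.T@np.array([*d,1])
def at(n,u,v,z):
    o,d=ray(n,u,v);return o+d*(z-o[2])/d[2]
def tri(pt,ps):
    o1,d1=ray("top",*pt);o2,d2=ray("side",*ps)
    s=np.linalg.lstsq(np.c_[d1,-d2],o2-o1,rcond=None)[0]
    a,b=o1+d1*s[0],o2+d2*s[1];return (a+b)/2,np.linalg.norm(a-b)
def proj(n,X):
    c=C[n];p=cv2.projectPoints(np.array(X,float).reshape(-1,3),cv2.Rodrigues(np.array(c["R"]))[0],np.array(c["t"]),c["intrinsics"],np.array([c["k1"],0,0,0.]))[0]
    return p[:,0]
def tool(X,yaw=None):
    "shift in tool axes from the measured pose (tool down)"
    s=r.observe();from scipy.spatial.transform import Rotation as Ro
    R=Ro.from_euler("xyz",s["eef_rot"],degrees=True).as_matrix()
    return np.round(R.T@(np.array(X)-s["ee_pos"])*1e3,1)
E
```

```text
(no output)
```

View pics/topc.png

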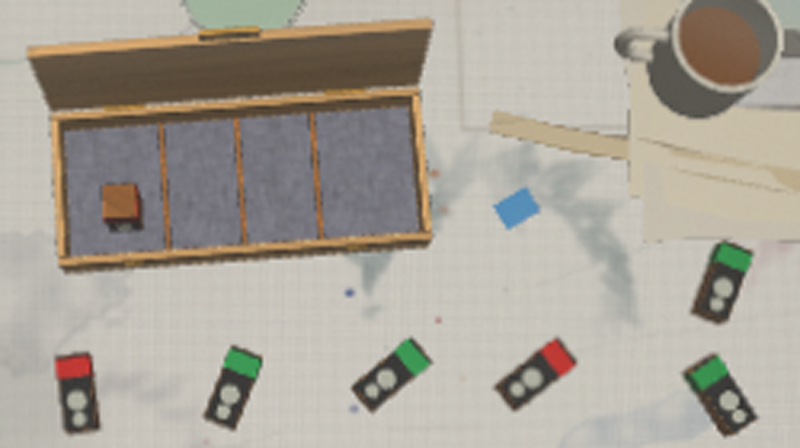

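View pics/sidec.png

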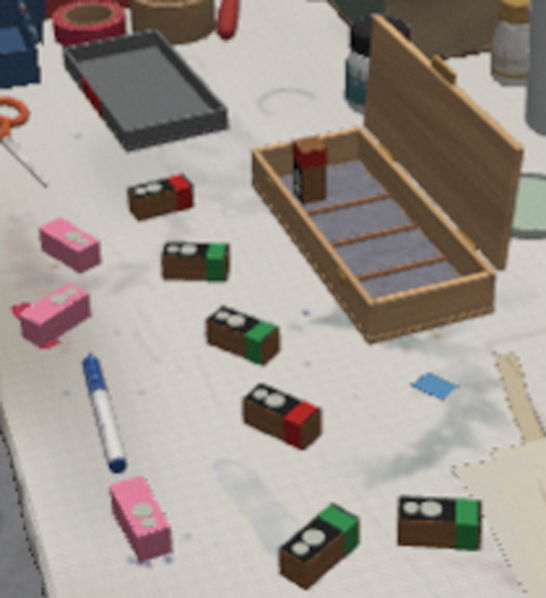

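```bash
cat > m.py <<'E'
from h import *
T=lambda x,y:((x+.5)/3.2-.5+240,(y+.5)/3.2-.5+155)
S=lambda x,y:((x+.5)/2.6-.5+220,(y+.5)/2.6-.5+150)
B={"red1":((81,432),(72,354),(160,187)),"g1":((221,424),(245,350),(196,249)),"g2":((361,403),(421,347),(243,326)),"red2":((504,402),(567,347),(283,408)),"g3":((708,318),(736,246),(440,509)),"g4":((744,430),(697,361),(322,530))}
if __name__=="__main__":
    for k,(a,b,s) in B.items():
        A=at("top",*T(*a),.024);D=at("top",*T(*b),.024);c=(A+D)/2
        m=((a[0]+b[0])/2,(a[1]+b[1])/2);X,e=tri(T(*m),S(*s))
        print(k,c.round(4),"len",np.linalg.norm(D-A).round(4),"yaw",np.degrees(np.arctan2(*(D-A)[1::-1])).round(1),"tri",X.round(4),e.round(4))
    for t,s in(((61,264),(253,153)),((432,240),(370,308)),((421,91),(492,276)),((52,117),(360,130))):
        X,e=tri(T(*t),S(*s));print("case",X.round(4),e.round(4),at("top",*T(*t),.04).round(4))
    X,e=tri(T(120,203),S(310,147));print("up",X.round(4),e, at("top",*T(120,203),.062).round(4))
    for p in((125,243),(213,236),(217,283),(129,291)):print("tray",at("top",*p,.024).round(4))
    X,e=tri(T(33,48),S(372,16));print("lid",X,e);X,e=tri(T(431,22),S(521,152));print("lid",X,e)
E
python3 m.py
```

```text
red1 [0.4779 0.1219 0.024 ] len 0.0562 yaw 6.8 tri [0.4782 0.122  0.0226] 0.0007
g1 [0.4809 0.0101 0.024 ] len 0.0554 yaw -18.6 tri [0.4814 0.01   0.024 ] 0.0012
g2 [ 0.4878 -0.1028  0.024 ] len 0.0589 yaw -48.1 tri [ 0.4887 -0.1031  0.0198] 0.0012
red2 [ 0.4866 -0.2064  0.024 ] len 0.0607 yaw -50.5 tri [ 0.4877 -0.2074  0.018 ] 0.0014
g3 [ 0.5514 -0.3458  0.024 ] len 0.0576 yaw -24.5 tri [ 0.5523 -0.3466  0.0216] 0.0015
g4 [ 0.469  -0.3401  0.024 ] len 0.0596 yaw 32.5 tri [ 0.4705 -0.3407  0.0232] 0.003
case [0.5698 0.132  0.0346] 0.0007 [0.5686 0.1314 0.04  ]
case [ 0.5836 -0.1338  0.0349] 0.0009 [ 0.5823 -0.1331  0.04  ]
case [ 0.6915 -0.1286  0.0372] 0.0021 [ 0.6919 -0.1286  0.04  ]
case [0.6779 0.1396 0.0344] 0.0003 [0.6764 0.1389 0.04  ]
up [0.6098 0.0876 0.0565] 0.0016203295993319031 [0.608  0.0873 0.062 ]
tray [0.5612 0.4521 0.024 ]
tray [0.5752 0.2405 0.024 ]
tray [0.466  0.2291 0.024 ]
tray [0.4483 0.4375 0.024 ]
lid [0.69187549 0.13762777 0.15119214] 0.007211903777105599
lid [ 0.71036717 -0.12566703  0.1458687 ] 0.0012439220361363862
```

Emit:
jog_arm:
  series:
    - [[0,0,0],-8]
    - [[0,0,0],-16]
    - [[0,0,0],-24]
    - [[0,0,0],-32]
    - [[0,0,0],-41]
  gripper: 100

```text
t: 0.6
ee_pos: [0.1669, -0.5761, 0.204]
eef_rot: [-180.0, -0.0, 57.1]
force: [0.1, 0.4, -1.1]
finger_gap: 0.607
grasp_force: 0.0
```

Emit:
jog_arm:
  series:
    - [[0,0,0],-8]
    - [[0,0,0],-16]
    - [[0,0,0],-24]
    - [[0,0,0],-32]
    - [[0,0,0],-41]

```text
t: 1.1
ee_pos: [0.1668, -0.5761, 0.204]
eef_rot: [180.0, -0.0, 97.7]
force: [-0.0, 1.0, 0.1]
finger_gap: 0.608
grasp_force: 0.0
```

Emit:
jog_arm:
  series:
    - [[0,0,0],-8]
    - [[0,0,0],-16]
    - [[0,0,0],-24]
    - [[0,0,0],-32]
    - [[0,0,0],-41]

```text
t: 1.6
ee_pos: [0.1668, -0.5761, 0.204]
eef_rot: [180.0, -0.0, 138.3]
force: [-0.1, -0.0, 0.7]
finger_gap: 0.609
grasp_force: 0.0
```

Emit:
jog_arm:
  series:
    - [[0,0,0],-8]
    - [[0,0,0],-16]
    - [[0,0,0],-24]
    - [[0,0,0],-32]
    - [[0,0,0],-41]

```text
t: 2.1
ee_pos: [0.1669, -0.5761, 0.204]
eef_rot: [180.0, -0.0, 178.9]
force: [0.5, -0.6, -1.5]
finger_gap: 0.607
grasp_force: 0.0
```

Emit:
jog_arm:
  series:
    - [[-30,24,8],0]
    - [[-60,48,16],0]
    - [[-90,72,24],0]
    - [[-120,96,32],0]
    - [[-151,118,42],0]

```text
t: 2.6
ee_pos: [0.3219, -0.4611, 0.1621]
eef_rot: [-180.0, 0.0, 178.5]
force: [0.3, -0.5, 0.1]
finger_gap: 0.609
grasp_force: 0.0
```

```bash
cat >> h.py <<'E'
def plan(*W):
    "prints the shifts/turns for waypoints (x,y,z,yaw) in m, deg; one line per call"
    s=r.observe();p=np.array(s["ee_pos"]);y=s["eef_rot"][2]%360
    for w in W:
        q=np.array(w[:3]);d=q-p;a=np.radians(y);dy=(w[3]-y+180)%360-180
        v=np.array([np.cos(a)*d[0]+np.sin(a)*d[1],np.sin(a)*d[0]-np.cos(a)*d[1],-d[2]])*1e3
        n=int(max(np.ceil(np.linalg.norm(v)/45),np.ceil(abs(dy)/8.3),1))
        print("rows",n,v.round().tolist(),"roll",round(-dy,1));p=q;y=w[3]
E
python3 -c "
from h import *
plan((.469,-.340,.12,212.5),(.469,-.34,.005,212.5))"
```

```text
rows 5 [-144.0, 125.0, 42.0] roll -34.0
rows 3 [-0.0, 0.0, 115.0] roll -0.0
```

Emit:
jog_arm:
  series:
    - [[-29,25,8],-7]
    - [[-58,50,16],-14]
    - [[-87,75,24],-21]
    - [[-116,100,33],-28]
    - [[-144,125,42],-34]

```text
t: 3.1
ee_pos: [0.469, -0.3397, 0.1198]
eef_rot: [180.0, -0.0, -147.2]
force: [-0.2, -0.3, 0.0]
finger_gap: 0.605
grasp_force: 0.0
```

Emit:
jog_arm:
  series:
    - [[0,0,35],0]
    - [[0,0,70],0]
    - [[0,0,95],0]
    - [[0,0,110],0]
    - [[0,0,115],0]

```text
t: 3.6
ee_pos: [0.4672, -0.3401, 0.0037]
eef_rot: [179.8, -0.0, -147.5]
force: [-0.2, 0.2, 0.7]
finger_gap: 0.608
grasp_force: 0.0
```

Emit:
jog_arm:
  series:
    - [[0,0,0],0]
    - [[0,0,0],0]
    - [[0,0,0],0]
    - [[0,0,0],0]
    - [[0,0,0],0]
  gripper: 255

```text
t: 4.1
ee_pos: [0.4683, -0.3414, 0.0062]
eef_rot: [-179.9, 0.0, -147.5]
force: [0.1, -0.4, -0.6]
finger_gap: 0.002
grasp_force: 0.0
```

Emit:
jog_arm:
  series:
    - [[0,0,-15],0]
    - [[0,0,-40],0]
    - [[0,0,-75],0]
    - [[0,0,-110],0]
    - [[0,0,-125],0]

```text
t: 4.6
ee_pos: [0.4693, -0.3424, 0.1356]
eef_rot: [-179.7, 0.0, -147.5]
force: [0.9, -0.5, 0.3]
finger_gap: -0.002
grasp_force: 0.0
```

```bash
cat > det.py <<'E'
from h import *
def bands(img,name="top"):
    hsv=cv2.cvtColor(img,cv2.COLOR_BGR2HSV);out=[]
    for k,m in(("G",cv2.inRange(hsv,(50,110,50),(80,255,255))),("R",cv2.inRange(hsv,(0,190,120),(4,255,255))|cv2.inRange(hsv,(175,190,120),(180,255,255)))):
        n,l,st,c=cv2.connectedComponentsWithStats(m)
        for i in range(1,n):
            if 25<st[i,4]<250 and 150<c[i][1]<310 and 210<c[i][0]<500:
                out.append((k,int(st[i,4]),c[i].round(1).tolist(),at(name,*c[i],.024)[:2].round(4).tolist()))
    return out
if __name__=="__main__":
    import sys
    im=eyes.capture("top")
    if len(sys.argv)>1:cv2.imwrite(sys.argv[1],im)
    print("old");[print(*b) for b in bands(cv2.imread("pics/top0.png"))]
    print("new");[print(*b) for b in bands(im)]
    plan((.469,-.340,.12,183))
E
python3 det.py pics/t1.png
python3 - <<'E'
from h import *
import numpy as np
a=np.radians(3.1)
for y in(-84,-28,28,84):
    print(y,.6298+(np.cos(a)*-8-np.sin(a)*y)/1e3,.0022+(np.sin(a)*-8+np.cos(a)*y)/1e3)
E
```

```text
old
G 61 [468.8, 235.1] [0.5692, -0.3551]
G 57 [368.2, 266.2] [0.5006, -0.1175]
G 63 [315.3, 268.3] [0.4974, 0.0033]
G 62 [461.3, 271.2] [0.4854, -0.3327]
new
G 63 [468.7, 235.1] [0.5691, -0.3548]
G 58 [368.2, 266.3] [0.5004, -0.1175]
G 63 [315.3, 268.3] [0.4974, 0.0033]
G 64 [461.4, 271.2] [0.4853, -0.3329]
rows 4 [-1.0, 3.0, 17.0] roll 29.5
-84 0.6263543269281114 -0.08210971081127999
-28 0.623325913400964 -0.026191657273012127
28 0.6202974998738167 0.029726396265255726
84 0.6172690863466692 0.08564444980352358
```

View pics/t1.png

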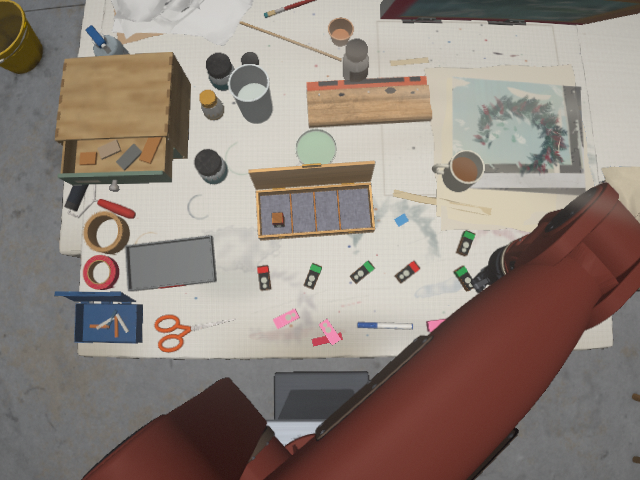

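The top view shows the gripper at (485,280), just right of block g4 (464,278), which appears unmoved; checking projection and the side view.

Run:
```python
from h import *
s=r.observe();print(s["ee_pos"],s["joint_pos"])
for n in C: print(n,proj(n,[s["ee_pos"],s["ee_pos"]+[0,0,.1],[.469,-.34,.024]]))
im=eyes.capture("side");cv2.imwrite("pics/s1.png",cv2.resize(im[180:400,220:500],None,fx=2.5,fy=2.5,interpolation=cv2.INTER_CUBIC))
im=cv2.imread("pics/t1.png");cv2.imwrite("pics/t1c.png",cv2.resize(im[220:320,420:540],None,fx=5,fy=5,interpolation=cv2.INTER_CUBIC))
```

```text
[ 0.469613   -0.34281708  0.13655058] [-4.90066799e+01  2.01088270e+00 -5.60444717e+00  8.19792649e+01
 -3.59827548e-03 -8.15356689e+01]
side [[342.02608551 302.3879842 ]
 [341.44184003 250.03571709]
 [341.71488378 353.29268583]]
top [[481.08425844 274.10520903]
 [497.42101775 269.94432236]
 [464.78321076 278.22000127]]
```

View pics/s1.png

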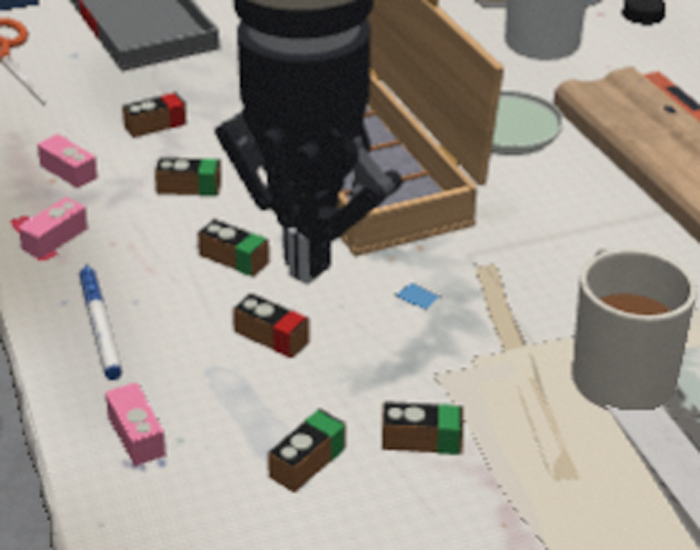

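View pics/t1c.png

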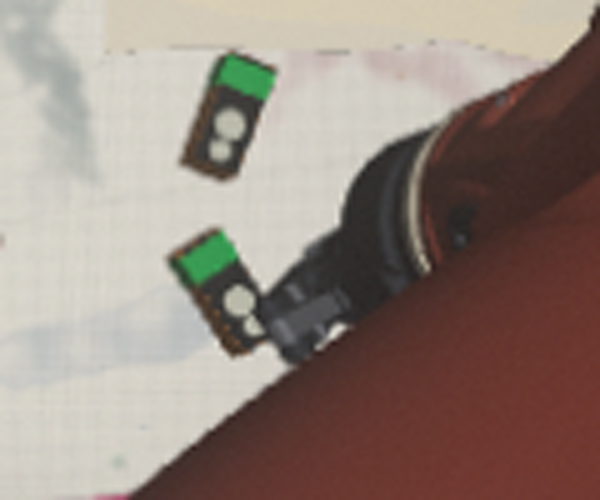

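Run:
```python
from h import *
print(tri((479,288),(343.2,291.2)),tri((481,282),(343.2,288)))
```

```text
(array([ 0.45650079, -0.33585675,  0.1539802 ]), np.float64(0.033757099952342925)) (array([ 0.46246601, -0.33693953,  0.16055854]), np.float64(0.021776708088920564))
```

Run:
```python
from h import *
print(proj("side",[[.1668,-.576,.2038],[.1668,-.576,.2238]]))
a=cv2.imread("pics/side0.png");a=a[340:470,60:220]
b=eyes.capture("side")[250:330,290:400]
a=cv2.resize(a,(800,650))[:600] if 0 else cv2.resize(a,None,fx=3,fy=3,interpolation=3)
b=cv2.resize(b,None,fx=3,fy=3,interpolation=3)
b=cv2.copyMakeBorder(b,0,a.shape[0]-b.shape[0],0,0,0)
cv2.imwrite("pics/ab.png",np.hstack([a,b[:, :800-a.shape[1]]]))
```

```text
[[145.35824838 442.97648037]
 [141.61797158 430.65280407]]
```

View pics/ab.png

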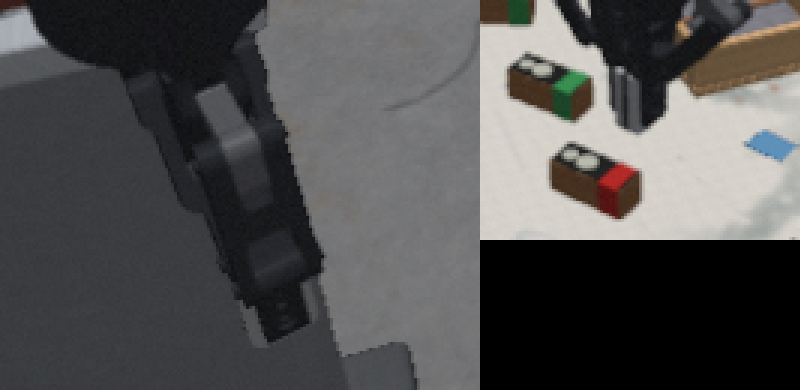

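Run:
```python
from h import *
for s in(1,-1):
  for z in (0,.013,.03): print(s,z,proj("side",[[.1668+s*.042*.278,-.576-s*.042*.96,.2038+z]]))
s=r.observe();print(s["ee_pos"],proj("side",[s["ee_pos"]+[0,0,.017],s["ee_pos"]+[0.03,0,0],s["ee_pos"]+[0,0.03,0]]))
im=eyes.capture("top")[250:310,450:520];cv2.imwrite("pics/t2c.png",cv2.resize(im,None,fx=8,fy=8,interpolation=3))
```

```text
1 0 [[159.29617467 471.22638239]]
1 0.013 [[156.92114464 463.22099277]]
1 0.03 [[153.72830394 452.44404465]]
-1 0 [[132.72250701 417.282851  ]]
-1 0.013 [[130.28412956 409.39813876]]
-1 0.03 [[127.01568714 398.81480006]]
[ 0.46852321 -0.34160318  0.13157544] [[341.05502922 296.11627533]
 [358.7974575  300.54255642]
 [335.16533285 293.53308604]]
```

View pics/t2c.png

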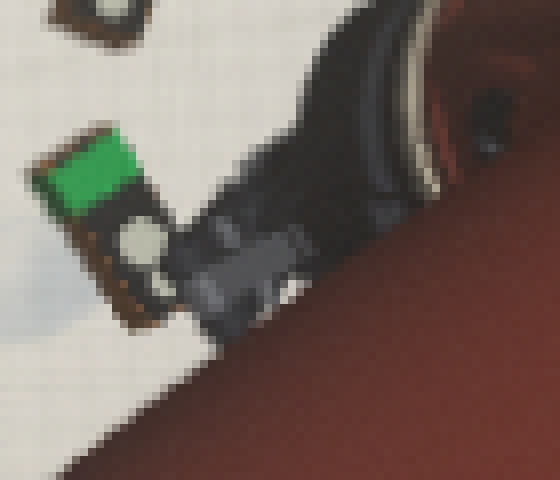

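The image evidence at both poses says the finger tips stand about 17 mm higher than the reported TCP, so the jaws shut above the block. I'll descend further, watching the force.

Emit:
jog_arm:
  series:
    - [[0,0,30],0]
    - [[0,0,60],0]
    - [[0,0,90],0]
    - [[0,0,115],0]
    - [[0,0,127],0]
  gripper: 100

```text
t: 5.3
ee_pos: [0.4658, -0.3386, -0.0011]
eef_rot: [179.6, -0.1, -147.5]
force: [-0.9, 0.4, -0.3]
finger_gap: 0.608
grasp_force: 0.0
```

Emit:
jog_arm:
  series:
    - [[0,0,2],0]
    - [[0,0,4],0]
    - [[0,0,6],0]
    - [[0,0,8],0]
    - [[0,0,8],0]

```text
t: 5.8
ee_pos: [0.4683, -0.3413, -0.004]
eef_rot: [-180.0, 0.0, -147.5]
force: [0.2, 1.0, -0.2]
finger_gap: 0.606
grasp_force: 0.0
```

Emit:
jog_arm:
  series:
    - [[0,0,1],0]
    - [[0,0,2],0]
    - [[0,0,3],0]
    - [[0,0,4],0]
    - [[0,0,4],0]

```text
t: 6.3
ee_pos: [0.4679, -0.341, -0.0087]
eef_rot: [180.0, -0.0, -147.5]
force: [-0.1, -0.1, 0.1]
finger_gap: 0.608
grasp_force: 0.0
```

Emit:
jog_arm:
  series:
    - [[0,0,1],0]
    - [[0,0,2],0]
    - [[0,0,2],0]
    - [[0,0,2],0]
    - [[0,0,2],0]
  gripper: 255

```text
t: 6.8
ee_pos: [0.4682, -0.3413, -0.0102]
eef_rot: [-180.0, 0.0, -147.5]
force: [0.2, -0.4, 3.4]
finger_gap: 0.255
grasp_force: 59.1
```

Emit:
jog_arm:
  series:
    - [[0,0,0],0]
    - [[0,0,0],0]
    - [[0,0,-5],0]
    - [[0,0,-10],0]
    - [[0,0,-20],0]

```text
t: 7.3
ee_pos: [0.4675, -0.3405, 0.0093]
eef_rot: [179.9, -0.0, -147.5]
force: [0.2, 0.1, -0.1]
finger_gap: 0.256
grasp_force: 58.8
```

```bash
python3 -c "
from h import *
plan((.468,-.3405,.09,212.5),(.6264,-.0821,.09,183.1),(.6264,-.0821,-.002,183.1))"
```

```text
rows 2 [-0.0, -0.0, -81.0] roll 0.0
rows 7 [-272.0, 133.0, -0.0] roll 29.4
rows 3 [-0.0, 0.0, 92.0] roll -0.0
```

Emit:
jog_arm:
  series:
    - [[0,0,-40],0]
    - [[0,0,-81],7.4]
    - [[0,0,-81],14.7]
    - [[0,0,-81],22]
    - [[0,0,-81],29.4]

```text
t: 7.8
ee_pos: [0.4682, -0.3413, 0.0917]
eef_rot: [-179.9, 0.0, -177.2]
force: [-0.2, 0.3, -0.1]
finger_gap: 0.254
grasp_force: 58.9
```

Emit:
jog_arm:
  series:
    - [[-22,31,0],0]
    - [[-43,62,0],0]
    - [[-65,94,0],0]
    - [[-86,125,0],0]
    - [[-108,156,0],0]

```text
t: 8.3
ee_pos: [0.568, -0.1781, 0.0914]
eef_rot: [-180.0, 0.0, -176.9]
force: [0.3, -0.6, 0.2]
finger_gap: 0.257
grasp_force: 59.0
```

Emit:
jog_arm:
  series:
    - [[-22,31,0],0]
    - [[-43,62,0],0]
    - [[-64,93,0],0]
    - [[-64,93,0],0]
    - [[-64,93,0],0]

```text
t: 8.8
ee_pos: [0.6264, -0.0824, 0.0909]
eef_rot: [-180.0, -0.0, -176.8]
force: [0.0, 0.0, 0.1]
finger_gap: 0.257
grasp_force: 59.0
```

```bash
python3 -c "
from h import *
plan((.6264,-.0821,-.002,183.1))"; python3 det.py pics/t3.png
```

```text
rows 3 [-0.0, 0.0, 93.0] roll 0.1
old
G 61 [468.8, 235.1] [0.5692, -0.3551]
G 57 [368.2, 266.2] [0.5006, -0.1175]
G 63 [315.3, 268.3] [0.4974, 0.0033]
G 62 [461.3, 271.2] [0.4854, -0.3327]
new
G 57 [474.1, 224.2] [0.5947, -0.3693]
R 38 [262.2, 269.1] [0.4969, 0.125]
rows 7 [171.0, -248.0, -29.0] roll 0.1
```

Emit:
jog_arm:
  series:
    - [[0,0,35],0]
    - [[0,0,65],0]
    - [[0,0,82],0]
    - [[0,0,89],0]
    - [[0,0,92],0]

```text
t: 9.35
ee_pos: [0.626, -0.0836, -0.0015]
eef_rot: [-180.0, -0.0, -176.9]
force: [-1.4, -0.6, -0.0]
finger_gap: 0.261
grasp_force: 59.0
```

Emit:
jog_arm:
  series:
    - [[0,0,0],0]
    - [[0,0,0],0]
    - [[0,0,0],0]
    - [[0,0,0],0]
    - [[0,0,0],0]
  gripper: 140

```text
t: 9.85
ee_pos: [0.6265, -0.0831, -0.0011]
eef_rot: [-180.0, 0.0, -176.9]
force: [0.1, -0.0, -0.3]
finger_gap: 0.45
grasp_force: 0.0
```

Emit:
jog_arm:
  series:
    - [[0,0,-15],0]
    - [[0,0,-40],0]
    - [[0,0,-70],0]
    - [[0,0,-95],0]
    - [[0,0,-110],0]

```text
t: 10.35
ee_pos: [0.6274, -0.0834, 0.1122]
eef_rot: [-179.9, 0.2, -176.9]
force: [0.8, -0.7, 0.0]
finger_gap: 0.451
grasp_force: 0.0
```

Emit:
jog_arm:
  series:
    - [[2,40,0],0]
    - [[4,80,0],0]
    - [[6,120,0],0]
    - [[8,155,0],0]
    - [[10,171,0],0]
  gripper: 100

```text
t: 10.85
ee_pos: [0.6062, 0.0899, 0.1087]
eef_rot: [180.0, -0.0, -176.7]
force: [1.2, -0.2, 0.2]
finger_gap: 0.605
grasp_force: 0.0
```

Emit:
jog_arm:
  series:
    - [[0,0,30],0]
    - [[0,0,60],0]
    - [[0,0,85],0]
    - [[0,0,100],0]
    - [[0,0,105],0]

```text
t: 11.35
ee_pos: [0.6058, 0.0868, 0.0018]
eef_rot: [180.0, -0.1, -176.9]
force: [0.0, 0.7, 0.3]
finger_gap: 0.607
grasp_force: 0.0
```

Emit:
jog_arm:
  series:
    - [[0,0,0],0]
    - [[0,0,0],0]
    - [[0,0,0],0]
    - [[0,0,0],0]
    - [[0,0,0],0]
  gripper: 255

```text
t: 11.85
ee_pos: [0.6081, 0.087, 0.005]
eef_rot: [-180.0, 0.1, -176.9]
force: [-0.4, 0.2, 5.5]
finger_gap: 0.276
grasp_force: 59.3
```

Emit:
jog_arm:
  series:
    - [[0,0,-15],0]
    - [[0,0,-40],0]
    - [[0,0,-70],0]
    - [[0,0,-95],0]
    - [[0,0,-105],0]

```text
t: 12.35
ee_pos: [0.6084, 0.0871, 0.1124]
eef_rot: [-180.0, 0.3, -176.9]
force: [0.8, 0.2, 0.1]
finger_gap: 0.27
grasp_force: 58.7
```

```bash
python3 -c "
from h import *
plan((.517,.280,.112,183.1),(.517,.28,.006,183.1))"
```

```text
rows 5 [81.0, 198.0, 0.0] roll 0.0
rows 3 [-0.0, 0.0, 106.0] roll -0.0
```

Emit:
jog_arm:
  series:
    - [[16,40,0],0]
    - [[32,79,0],0]
    - [[48,119,0],0]
    - [[65,158,0],0]
    - [[81,198,0],0]

```text
t: 12.85
ee_pos: [0.5139, 0.2817, 0.1082]
eef_rot: [-180.0, -0.0, -176.9]
force: [0.4, 0.5, -0.7]
finger_gap: 0.271
grasp_force: 58.8
```

Emit:
jog_arm:
  series:
    - [[0,0,0],0]
    - [[0,0,40],0]
    - [[0,0,80],0]
    - [[0,0,100],0]
    - [[0,0,106],0]

```text
t: 13.35
ee_pos: [0.5135, 0.2796, 0.002]
eef_rot: [-179.9, -0.2, -176.9]
force: [-9.5, -2.7, 29.2]
finger_gap: 0.273
grasp_force: 64.4
```

Emit:
jog_arm:
  series:
    - [[0,0,0],0]
    - [[0,0,0],0]
    - [[0,0,0],0]
    - [[0,0,0],0]
    - [[0,0,0],0]

```text
t: 13.85
ee_pos: [0.5153, 0.2803, 0.0024]
eef_rot: [-180.0, -0.0, -176.9]
force: [-0.1, 0.0, 0.4]
finger_gap: 0.272
grasp_force: 60.9
```

Emit:
jog_arm:
  series:
    - [[0,0,0],0]
    - [[0,0,0],0]
    - [[0,0,0],0]
    - [[0,0,0],0]
    - [[0,0,-5],0]
  gripper: 100

```text
t: 14.35
ee_pos: [0.5147, 0.2803, 0.007]
eef_rot: [-180.0, -0.1, -176.9]
force: [0.1, -0.5, -0.1]
finger_gap: 0.609
grasp_force: 0.0
```

Emit:
jog_arm:
  series:
    - [[0,0,-25],0]
    - [[0,0,-55],0]
    - [[0,0,-80],0]
    - [[0,0,-92],0]
    - [[0,0,-95],0]

```text
t: 14.85
ee_pos: [0.5162, 0.2807, 0.1041]
eef_rot: [180.0, 0.1, -176.9]
force: [0.5, 0.3, 0.2]
finger_gap: 0.606
grasp_force: 0.0
```

Emit:
jog_arm:
  series:
    - [[11,-40,0],0]
    - [[23,-80,0],-2]
    - [[34,-115,0],-3]
    - [[42,-140,0],-3.7]
    - [[46,-156,0],-3.7]

```text
t: 15.35
ee_pos: [0.4765, 0.1205, 0.101]
eef_rot: [-180.0, -0.1, -173.2]
force: [0.5, -0.8, 1.0]
finger_gap: 0.607
grasp_force: 0.0
```

Emit:
jog_arm:
  series:
    - [[0,0,0],0]
    - [[0,0,0],0]
    - [[0,0,0],0]

```text
t: 15.65
ee_pos: [0.4776, 0.1228, 0.1019]
eef_rot: [180.0, -0.0, -173.1]
force: [-0.9, 0.3, -0.5]
finger_gap: 0.611
grasp_force: 0.0
```

```bash
python3 -c "
from h import *
print(r.observe()['ee_pos'])
plan((.478,.122,-.008,186.8))"; python3 det.py pics/t4.png
```

```text
[0.47761129 0.12281932 0.10188624]
rows 3 [-0.0, -1.0, 110.0] roll 0.1
old
G 61 [468.8, 235.1] [0.5692, -0.3551]
G 57 [368.2, 266.2] [0.5006, -0.1175]
G 63 [315.3, 268.3] [0.4974, 0.0033]
G 62 [461.3, 271.2] [0.4854, -0.3327]
new
G 66 [352.0, 203.5] [0.6475, -0.0838]
G 57 [474.1, 224.2] [0.5947, -0.3693]
G 58 [368.2, 266.3] [0.5004, -0.1175]
G 63 [315.3, 268.3] [0.4974, 0.0033]
rows 11 [64.0, -459.0, -18.0] roll 3.9
```

Emit:
jog_arm:
  series:
    - [[0,0,35],0]
    - [[0,0,70],0]
    - [[0,0,95],0]
    - [[0,0,105],0]
    - [[0,0,109],0]

```text
t: 16.2
ee_pos: [0.4771, 0.1227, -0.0074]
eef_rot: [180.0, -0.1, -173.1]
force: [0.3, -0.3, -0.4]
finger_gap: 0.607
grasp_force: 0.0
```

Emit:
jog_arm:
  series:
    - [[0,0,0],0]
    - [[0,0,0],0]
    - [[0,0,0],0]
    - [[0,0,0],0]
    - [[0,0,0],0]
  gripper: 255

```text
t: 16.7
ee_pos: [0.4791, 0.1223, -0.0048]
eef_rot: [-180.0, 0.1, -173.2]
force: [-1.5, 0.6, 6.6]
finger_gap: 0.24
grasp_force: 58.7
```

Emit:
jog_arm:
  series:
    - [[0,0,-15],0]
    - [[0,0,-40],0]
    - [[0,0,-75],0]
    - [[0,0,-100],0]
    - [[0,0,-110],0]

```text
t: 17.2
ee_pos: [0.4796, 0.1221, 0.1075]
eef_rot: [-180.0, 0.3, -173.2]
force: [1.2, 0.5, -1.3]
finger_gap: 0.237
grasp_force: 58.8
```

```bash
python3 -c "
from h import *
plan((.513,.340,.102,184.3))"
```

```text
rows 5 [-59.0, 212.0, 6.0] roll 2.5
```

Emit:
jog_arm:
  series:
    - [[-12,43,0],0]
    - [[-24,86,0],0.5]
    - [[-36,129,0],1]
    - [[-48,172,0],2]
    - [[-59,212,6],2.5]

```text
t: 17.7
ee_pos: [0.5115, 0.3418, 0.0979]
eef_rot: [180.0, 0.1, -175.7]
force: [1.5, -0.6, 0.4]
finger_gap: 0.236
grasp_force: 58.8
```

Emit:
jog_arm:
  series:
    - [[0,0,0],0]
    - [[0,0,40],0]
    - [[0,0,75],0]
    - [[0,0,90],0]
    - [[0,0,100],0]

```text
t: 18.2
ee_pos: [0.5097, 0.3388, -0.0014]
eef_rot: [-179.9, -0.2, -175.7]
force: [-34.5, -15.6, 77.9]
finger_gap: 0.238
grasp_force: 70.7
```

Emit:
jog_arm:
  series:
    - [[0,0,2],0]
    - [[0,0,3],0]
    - [[0,0,3],0]

```text
t: 18.5
ee_pos: [0.5111, 0.3396, -0.001]
eef_rot: [-180.0, 0.0, -175.7]
force: [-17.5, -7.8, 28.8]
finger_gap: 0.24
grasp_force: 64.7
```

Emit:
jog_arm:
  series:
    - [[0,0,0],0]
    - [[0,0,0],0]
    - [[0,0,0],0]
    - [[0,0,0],0]
    - [[0,0,-5],0]
  gripper: 130

```text
t: 19.0
ee_pos: [0.5106, 0.3393, -0.0012]
eef_rot: [-180.0, -0.1, -175.7]
force: [0.3, 1.0, -1.1]
finger_gap: 0.491
grasp_force: 0.0
```

Emit:
jog_arm:
  series:
    - [[0,0,-25],0]
    - [[0,0,-55],0]
    - [[0,0,-80],0]
    - [[0,0,-97],0]
    - [[0,0,-105],0]

```text
t: 19.5
ee_pos: [0.5122, 0.3401, 0.1068]
eef_rot: [180.0, 0.2, -175.7]
force: [0.1, 1.0, 0.4]
finger_gap: 0.486
grasp_force: 0.0
```

```bash
python3 -c "
from h import *
plan((.4809,.0101,.1,161.4))"
```

```text
rows 8 [56.0, -327.0, 7.0] roll 22.9
```

Emit:
jog_arm:
  series:
    - [[7,-42,0],0]
    - [[14,-84,0],0]
    - [[22,-126,0],0]
    - [[29,-168,0],0]
    - [[36,-210,0],0]
  gripper: 100

```text
t: 20.0
ee_pos: [0.4904, 0.1261, 0.1039]
eef_rot: [-180.0, -0.0, -175.7]
force: [0.6, -1.2, 0.4]
finger_gap: 0.606
grasp_force: 0.0
```

Emit:
jog_arm:
  series:
    - [[7,-40,0],7]
    - [[14,-80,0],15]
    - [[20,-110,5],23]
    - [[20,-117,7],23]
    - [[20,-117,7],23]

```text
t: 20.5
ee_pos: [0.4796, 0.0087, 0.0968]
eef_rot: [-180.0, -0.1, 161.3]
force: [0.2, -0.8, 0.8]
finger_gap: 0.61
grasp_force: 0.0
```

```bash
python3 -c "
from h import *
plan((.481,.0101,-.007,161.4))"; python3 det.py pics/t5.png
```

```text
rows 3 [-1.0, 2.0, 104.0] roll -0.1
old
G 61 [468.8, 235.1] [0.5692, -0.3551]
G 57 [368.2, 266.2] [0.5006, -0.1175]
G 63 [315.3, 268.3] [0.4974, 0.0033]
G 62 [461.3, 271.2] [0.4854, -0.3327]
new
G 66 [352.0, 203.5] [0.6475, -0.0838]
G 57 [474.1, 224.2] [0.5947, -0.3693]
G 59 [368.2, 266.2] [0.5004, -0.1176]
rows 8 [-101.0, -335.0, -23.0] roll -21.6
```

Emit:
jog_arm:
  series:
    - [[-1,1,35],0]
    - [[-1,1,70],0]
    - [[-1,1,92],0]
    - [[-1,1,100],0]
    - [[-1,1,103],0]

```text
t: 21.05
ee_pos: [0.4809, 0.0111, -0.006]
eef_rot: [-180.0, -0.1, 161.5]
force: [0.3, -0.3, -0.2]
finger_gap: 0.607
grasp_force: 0.0
```

Emit:
jog_arm:
  series:
    - [[0,0,0],0]
    - [[0,0,0],0]
    - [[0,0,0],0]
    - [[0,0,0],0]
    - [[0,0,0],0]
  gripper: 255

```text
t: 21.55
ee_pos: [0.4825, 0.01, -0.0038]
eef_rot: [180.0, 0.1, 161.3]
force: [-1.7, 1.5, 4.7]
finger_gap: 0.226
grasp_force: 58.2
```

Emit:
jog_arm:
  series:
    - [[0,0,-15],0]
    - [[0,0,-40],0]
    - [[0,0,-75],-7]
    - [[0,0,-100],-15]
    - [[0,0,-105],-21.7]

```text
t: 22.05
ee_pos: [0.4837, 0.0094, 0.1042]
eef_rot: [-179.9, 0.4, -176.7]
force: [0.2, 0.1, -1.3]
finger_gap: 0.227
grasp_force: 58.5
```

```bash
python3 -c "
from h import *
plan((.6173,.0856,.1,183.1))"
```

```text
rows 4 [-138.0, 68.0, 4.0] roll 0.2
```

Emit:
jog_arm:
  series:
    - [[-35,17,0],0]
    - [[-70,34,0],0]
    - [[-105,51,0],0]
    - [[-138,68,0],0]
    - [[-138,68,0],0]

```text
t: 22.55
ee_pos: [0.618, 0.087, 0.0985]
eef_rot: [180.0, -0.0, -176.9]
force: [-0.5, -1.1, -1.4]
finger_gap: 0.225
grasp_force: 58.5
```

Emit:
jog_arm:
  series:
    - [[0,0,30],0]
    - [[0,0,60],0]
    - [[0,0,80],0]
    - [[0,0,90],0]
    - [[0,0,94],0]

```text
t: 23.05
ee_pos: [0.6151, 0.085, 0.0054]
eef_rot: [-180.0, -0.0, -177.0]
force: [0.4, 0.3, 0.1]
finger_gap: 0.222
grasp_force: 58.5
```

Emit:
jog_arm:
  series:
    - [[0,0,1],0]
    - [[0,0,2],0]
    - [[0,0,3],0]
    - [[0,0,3],0]
    - [[0,0,3],0]

```text
t: 23.55
ee_pos: [0.6157, 0.0852, 0.0029]
eef_rot: [-180.0, 0.0, -177.0]
force: [-0.2, -0.3, 0.3]
finger_gap: 0.223
grasp_force: 58.5
```

Emit:
jog_arm:
  series:
    - [[0,0,0],0]
    - [[0,0,0],0]
    - [[0,0,0],0]
    - [[0,0,0],0]
    - [[0,0,-5],0]
  gripper: 140

```text
t: 24.05
ee_pos: [0.6149, 0.0852, 0.0069]
eef_rot: [180.0, -0.1, -177.0]
force: [0.4, 0.2, -0.6]
finger_gap: 0.451
grasp_force: 0.0
```

Emit:
jog_arm:
  series:
    - [[0,0,-20],0]
    - [[0,0,-45],0]
    - [[0,0,-70],0]
    - [[0,0,-90],0]
    - [[0,0,-95],0]

```text
t: 24.55
ee_pos: [0.6171, 0.0851, 0.1057]
eef_rot: [-180.0, 0.2, -177.0]
force: [0.5, -0.5, 0.1]
finger_gap: 0.451
grasp_force: 0.0
```

```bash
python3 -c "
from h import *
plan((.4878,-.1028,.1,131.9))"; python3 det.py pics/t6.png
```

```text
rows 7 [139.0, -181.0, 6.0] roll 51.1
old
G 61 [468.8, 235.1] [0.5692, -0.3551]
G 57 [368.2, 266.2] [0.5006, -0.1175]
G 63 [315.3, 268.3] [0.4974, 0.0033]
G 62 [461.3, 271.2] [0.4854, -0.3327]
new
G 66 [352.0, 203.5] [0.6475, -0.0838]
G 46 [280.7, 211.0] [0.632, 0.0824]
G 57 [474.1, 224.2] [0.5947, -0.3693]
G 57 [368.2, 266.2] [0.5006, -0.1175]
rows 11 [170.0, -417.0, -15.0] roll 0.0
```

Emit:
jog_arm:
  series:
    - [[20,-26,0],7]
    - [[40,-52,0],15]
    - [[60,-78,0],23]
    - [[80,-104,0],31]
    - [[100,-130,0],39]
  gripper: 100

```text
t: 25.1
ee_pos: [0.521, -0.0506, 0.101]
eef_rot: [-180.0, -0.1, 143.7]
force: [1.5, -0.3, 0.7]
finger_gap: 0.61
grasp_force: 0.0
```

```bash
python3 -c "
from h import *
plan((.4875,-.1028,.1,131.9))"
```

```text
rows 2 [-4.0, -62.0, 1.0] roll 11.8
```

Emit:
jog_arm:
  series:
    - [[-2,-30,0],6]
    - [[-4,-55,0],11.8]
    - [[-4,-62,0],11.8]
    - [[-4,-62,0],11.8]
    - [[-4,-62,0],11.8]

```text
t: 25.6
ee_pos: [0.4895, -0.1018, 0.102]
eef_rot: [180.0, -0.0, 132.3]
force: [0.1, 0.4, 0.4]
finger_gap: 0.607
grasp_force: 0.0
```

Emit:
jog_arm:
  series:
    - [[0,0,35],0]
    - [[0,0,70],0]
    - [[0,0,95],0]
    - [[0,0,103],0]
    - [[0,0,107],0]

```text
t: 26.1
ee_pos: [0.4892, -0.1015, -0.0051]
eef_rot: [-180.0, -0.1, 132.3]
force: [-0.2, -0.4, 0.1]
finger_gap: 0.609
grasp_force: 0.0
```

Emit:
jog_arm:
  series:
    - [[0,0,0],0]
    - [[0,0,0],0]
    - [[0,0,0],0]
    - [[0,0,0],0]
    - [[0,0,0],0]
  gripper: 255

```text
t: 26.6
ee_pos: [0.4906, -0.1031, -0.0028]
eef_rot: [179.9, 0.2, 132.2]
force: [0.4, -0.3, 7.0]
finger_gap: 0.001
grasp_force: 3.7
```

Emit:
jog_arm:
  series:
    - [[0,0,-15],0]
    - [[0,0,-40],-8]
    - [[0,0,-75],-16]
    - [[0,0,-100],-24]
    - [[0,0,-107],-32]

```text
t: 27.1
ee_pos: [0.491, -0.1032, 0.1072]
eef_rot: [-179.9, 0.3, 164.6]
force: [1.0, 0.4, -0.2]
finger_gap: 0.002
grasp_force: 0.0
```

```bash
python3 -c "
from h import *
plan((.6203,.0297,.1,183.1))"
```

```text
rows 5 [-89.0, 163.0, 7.0] roll -18.5
```

```bash
python3 det.py pics/t7.png
python3 - <<'E'
import cv2
from h import *
a=cv2.imread("pics/t7.png")[180:300,255:385];b=eyes.capture("side")[200:320,260:390]
cv2.imwrite("pics/t7c.png",np.hstack([cv2.resize(x,(400,370),interpolation=3) for x in(a,b)]))
E
```

```text
old
G 61 [468.8, 235.1] [0.5692, -0.3551]
G 57 [368.2, 266.2] [0.5006, -0.1175]
G 63 [315.3, 268.3] [0.4974, 0.0033]
G 62 [461.3, 271.2] [0.4854, -0.3327]
new
G 64 [351.8, 203.4] [0.6477, -0.0834]
G 63 [279.7, 210.4] [0.6334, 0.0848]
G 58 [474.0, 224.2] [0.5949, -0.3692]
rows 6 [-40.0, -234.0, -13.0] roll -18.0
```

View pics/t7c.png

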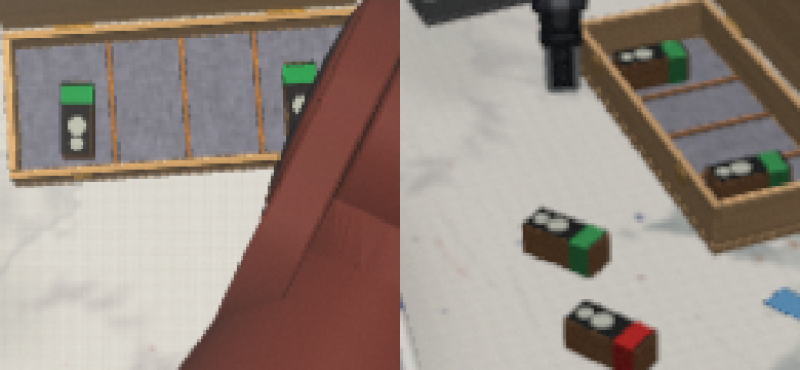

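Side view: g2 is still on the table at about (314,274), and the gripper is empty; grips so far were too shallow. I'll probe deeper.

```bash
python3 -c "
from h import *
print(at('side',314.3,273.6,.024),at('side',313.4,275.4,.024))
plan((.4885,-.1028,.1,131.9))"
```

```text
[ 0.49149057 -0.10458103  0.024     ] [ 0.4879788  -0.10989059  0.024     ]
rows 4 [2.0, -0.0, 5.0] roll 32.4
```

Emit:
jog_arm:
  series:
    - [[0,0,0],8]
    - [[0,0,0],16]
    - [[0,0,0],24]
    - [[0,0,0],32.4]
    - [[2,-1,0],32.4]
  gripper: 90

```text
t: 27.7
ee_pos: [0.4867, -0.1026, 0.1021]
eef_rot: [-180.0, -0.0, 131.5]
force: [0.5, -0.6, 0.0]
finger_gap: 0.644
grasp_force: 0.0
```

Emit:
jog_arm:
  series:
    - [[0,0,35],0]
    - [[0,0,70],0]
    - [[0,0,95],0]
    - [[0,0,105],0]
    - [[0,0,112],0]

```text
t: 28.2
ee_pos: [0.4866, -0.1026, -0.0101]
eef_rot: [-180.0, -0.1, 131.9]
force: [0.6, -0.1, 0.5]
finger_gap: 0.645
grasp_force: 0.0
```

Emit:
jog_arm:
  series:
    - [[0,0,1],0]
    - [[0,0,2],0]
    - [[0,0,3],0]
    - [[0,0,4],0]
    - [[0,0,4],0]

```text
t: 28.7
ee_pos: [0.4874, -0.103, -0.0132]
eef_rot: [180.0, 0.0, 131.8]
force: [0.4, 0.6, -0.5]
finger_gap: 0.648
grasp_force: 0.0
```

Emit:
jog_arm:
  series:
    - [[0,0,1],0]
    - [[0,0,2],0]
    - [[0,0,3],0]
    - [[0,0,3],0]
    - [[0,0,3],0]

```text
t: 29.2
ee_pos: [0.487, -0.1028, -0.0166]
eef_rot: [-180.0, -0.0, 131.8]
force: [-0.5, 0.2, 0.5]
finger_gap: 0.645
grasp_force: 0.0
```

Emit:
jog_arm:
  series:
    - [[0,0,-2],0]
    - [[0,0,-2],0]
    - [[0,0,-2],0]
    - [[0,0,-2],0]
    - [[0,0,-2],0]
  gripper: 255

```text
t: 29.7
ee_pos: [0.4876, -0.1031, -0.0139]
eef_rot: [180.0, 0.1, 131.8]
force: [-0.4, 0.7, 6.2]
finger_gap: 0.263
grasp_force: 59.4
```

Emit:
jog_arm:
  series:
    - [[0,0,0],0]
    - [[0,0,-15],0]
    - [[0,0,-45],-8]
    - [[0,0,-80],-16]
    - [[0,0,-115],-24]

```text
t: 30.2
ee_pos: [0.4867, -0.1026, 0.1024]
eef_rot: [-180.0, -0.0, 156.2]
force: [0.2, 0.1, -0.5]
finger_gap: 0.259
grasp_force: 58.8
```

```bash
python3 -c "
from h import *
plan((.487,-.1028,.1,183.1),(.6203,.0297,.1,183.1))"
```

```text
rows 4 [-0.0, -0.0, 2.0] roll -26.9
rows 5 [-140.0, 125.0, -0.0] roll -0.0
```

Emit:
jog_arm:
  series:
    - [[0,0,0],-7]
    - [[0,0,0],-14]
    - [[0,0,0],-21]
    - [[0,0,0],-27]
    - [[0,0,0],-27]

```text
t: 30.7
ee_pos: [0.4871, -0.1028, 0.1012]
eef_rot: [-180.0, 0.0, -177.1]
force: [-0.5, -0.1, -0.1]
finger_gap: 0.262
grasp_force: 58.8
```

Emit:
jog_arm:
  series:
    - [[-30,27,0],0]
    - [[-60,54,0],0]
    - [[-90,81,0],0]
    - [[-120,107,0],0]
    - [[-140,125,0],0]

```text
t: 31.2
ee_pos: [0.6221, 0.0309, 0.1007]
eef_rot: [180.0, 0.0, -177.3]
force: [-0.0, -1.1, -0.7]
finger_gap: 0.257
grasp_force: 58.8
```

Emit:
jog_arm:
  series:
    - [[0,0,0],0]
    - [[0,0,0],0]
    - [[0,0,30],0]
    - [[0,0,60],0]
    - [[0,0,80],0]

```text
t: 31.7
ee_pos: [0.6192, 0.028, 0.0188]
eef_rot: [180.0, -0.1, -177.3]
force: [-0.6, -0.3, 0.2]
finger_gap: 0.259
grasp_force: 58.8
```

```bash
python3 -c "
from h import *
plan((.6203,.0297,-.006,183.1))"
```

```text
rows 1 [-1.0, 2.0, 25.0] roll -0.4
```

Emit:
jog_arm:
  series:
    - [[0,1,8],0]
    - [[0,1,14],0]
    - [[0,1,19],0]
    - [[0,1,22],0]
    - [[0,1,24],0]

```text
t: 32.2
ee_pos: [0.6212, 0.0297, -0.0029]
eef_rot: [-180.0, 0.1, -177.2]
force: [-1.0, -0.1, -0.1]
finger_gap: 0.26
grasp_force: 58.8
```

Emit:
jog_arm:
  series:
    - [[0,0,0],0]
    - [[0,0,0],0]
    - [[0,0,0],0]
    - [[0,0,0],0]
    - [[0,0,-5],0]
  gripper: 140

```text
t: 32.7
ee_pos: [0.6202, 0.03, 0.0011]
eef_rot: [180.0, -0.1, -177.2]
force: [-0.3, 0.1, -0.0]
finger_gap: 0.455
grasp_force: 0.0
```

Emit:
jog_arm:
  series:
    - [[0,0,-20],0]
    - [[0,0,-45],0]
    - [[0,0,-70],0]
    - [[0,0,-90],0]
    - [[0,0,-100],0]

```text
t: 33.2
ee_pos: [0.6218, 0.0297, 0.1041]
eef_rot: [-180.0, 0.2, -177.2]
force: [0.6, -0.3, -0.3]
finger_gap: 0.449
grasp_force: 0.0
```

```bash
python3 -c "
from h import *
plan((.54,-.12,.1,183.1),(.4866,-.2064,.1,129.5))"; python3 det.py pics/t8.png
```

```text
rows 4 [89.0, -146.0, 4.0] roll -0.3
rows 7 [58.0, -83.0, -0.0] roll 53.6
old
G 61 [468.8, 235.1] [0.5692, -0.3551]
G 57 [368.2, 266.2] [0.5006, -0.1175]
G 63 [315.3, 268.3] [0.4974, 0.0033]
G 62 [461.3, 271.2] [0.4854, -0.3327]
new
G 66 [352.0, 203.5] [0.6475, -0.0838]
G 57 [474.1, 224.2] [0.5947, -0.3693]
rows 9 [171.0, -362.0, -15.0] roll -0.2
```

Emit:
jog_arm:
  series:
    - [[22,-36,0],0]
    - [[44,-72,0],0]
    - [[66,-109,0],0]
    - [[89,-146,0],0]
    - [[89,-146,0],8]
  gripper: 90

```text
t: 33.75
ee_pos: [0.5367, -0.1239, 0.1005]
eef_rot: [-180.0, -0.1, 174.7]
force: [0.2, 1.0, 0.2]
finger_gap: 0.648
grasp_force: 0.0
```

Run:
```python
from h import *
a=cv2.imread("pics/t8.png")[200:290,390:490]; a=cv2.resize(a,(500,450),interpolation=3)
cv2.imwrite("pics/t8c.png",a)
```

```text
(no output)
```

View pics/t8c.png

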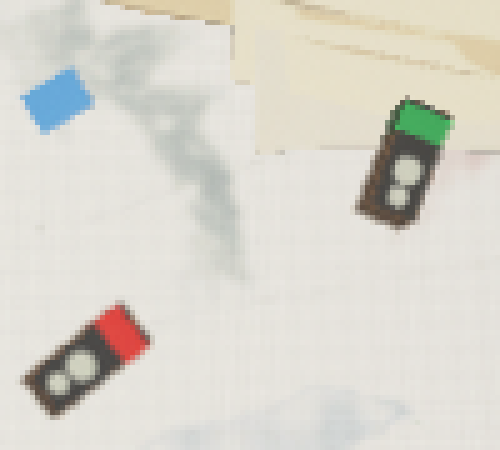

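Red2 ends at (40,397)–(136,322) and shifted g3 ends at (429,108)–(388,220) in the 5× crop.

```bash
python3 -c "
from h import *
f=lambda x,y:at('top',390+x/5-.4,200+y/5-.4,.024)
for a,b in(((40,397),(136,322)),((388,220),(429,108))):
    A,D=f(*a),f(*b);print((A+D)/2,np.linalg.norm(A-D),np.degrees(np.arctan2(*(D-A)[1::-1])))
plan((.4866,-.2064,.1,129.5))"
```

```text
[ 0.48697499 -0.20682586  0.024     ] 0.05660401598988548 -53.54279683395247
[ 0.57559405 -0.36157991  0.024     ] 0.05742683716727596 -23.491731491834468
rows 6 [42.0, -87.0, 0.0] roll 45.2
```

Emit:
jog_arm:
  series:
    - [[9,-18,0],8]
    - [[18,-36,0],16]
    - [[27,-54,0],24]
    - [[36,-70,0],32]
    - [[42,-87,0],40]

```text
t: 34.25
ee_pos: [0.4884, -0.2034, 0.1005]
eef_rot: [-180.0, -0.1, 134.5]
force: [-0.7, -0.4, 0.3]
finger_gap: 0.644
grasp_force: 0.0
```

Emit:
jog_arm:
  series:
    - [[0,0,20],6.7]
    - [[0,0,55],6.7]
    - [[0,0,85],6.7]
    - [[0,0,100],6.7]
    - [[0,0,108],6.7]

```text
t: 34.75
ee_pos: [0.4883, -0.2024, -0.0084]
eef_rot: [-180.0, -0.1, 128.1]
force: [0.0, -0.3, 0.3]
finger_gap: 0.646
grasp_force: 0.0
```

Emit:
jog_arm:
  series:
    - [[0,0,3],0]
    - [[0,0,5],0]
    - [[0,0,7],0]
    - [[0,0,7],0]
    - [[0,0,7],0]

```text
t: 35.25
ee_pos: [0.4897, -0.2034, -0.0129]
eef_rot: [180.0, 0.1, 128.1]
force: [0.5, 0.1, 0.1]
finger_gap: 0.649
grasp_force: 0.0
```

Emit:
jog_arm:
  series:
    - [[0,0,0],0]
    - [[0,0,0],0]
    - [[0,0,0],0]
    - [[0,0,0],0]
    - [[0,0,0],0]
  gripper: 255

```text
t: 35.75
ee_pos: [0.4897, -0.2034, -0.013]
eef_rot: [180.0, 0.0, 128.1]
force: [-0.7, 0.1, 4.8]
finger_gap: 0.262
grasp_force: 59.6
```

Emit:
jog_arm:
  series:
    - [[0,0,-5],0]
    - [[0,0,-25],-8]
    - [[0,0,-60],-16]
    - [[0,0,-95],-24]
    - [[0,0,-115],-32]

```text
t: 36.25
ee_pos: [0.4901, -0.2037, 0.1044]
eef_rot: [-180.0, 0.1, 160.5]
force: [1.0, -0.7, -0.6]
finger_gap: 0.259
grasp_force: 59.0
```

```bash
python3 -c "
from h import *
plan((.486,-.20,.1,184.3),(.47,.1,.1,184.3),(.508,.400,.1,184.3))"
```

```text
rows 3 [5.0, 2.0, 4.0] roll -23.8
rows 7 [-7.0, 300.0, -0.0] roll -0.0
rows 7 [-60.0, 296.0, -0.0] roll -0.0
```

Emit:
jog_arm:
  series:
    - [[0,0,0],-8]
    - [[0,0,0],-16]
    - [[0,0,0],-23.8]
    - [[0,20,0],-23.8]
    - [[0,40,0],-23.8]

```text
t: 36.75
ee_pos: [0.5028, -0.1653, 0.1014]
eef_rot: [180.0, -0.0, -176.1]
force: [0.2, -0.2, -0.8]
finger_gap: 0.258
grasp_force: 59.0
```

Run:
```python
from h import *
im=eyes.capture("top");cv2.imwrite("pics/t9.png",im)
cv2.imwrite("pics/t9c.png",cv2.resize(im[180:310,110:390],None,fx=2.8,fy=2.8,interpolation=3))
plan((.47,.1,.1,184.3),(.508,.400,.1,184.3))
```

```text
rows 6 [15.0, 264.0, 1.0] roll -0.3
rows 7 [-60.0, 296.0, -0.0] roll -0.0
```

View pics/t9c.png

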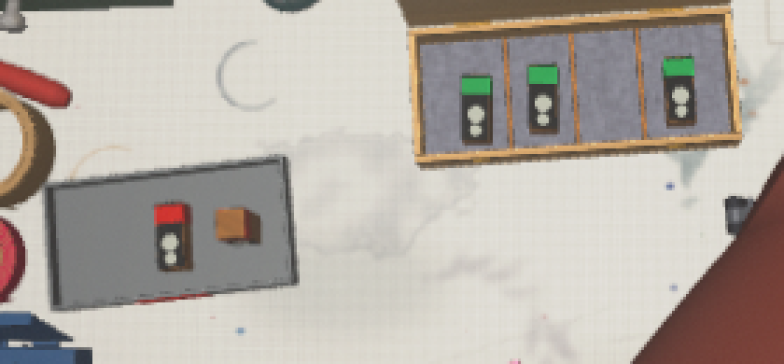

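Three greens lie flat in the bays (third bay free), red1 lies and the tall red stands in the tray; the left part of the tray is free.

Emit:
jog_arm:
  series:
    - [[3,44,0],0]
    - [[6,88,0],0]
    - [[9,132,0],0]
    - [[12,176,0],0]
    - [[15,220,0],0]

```text
t: 37.3
ee_pos: [0.4723, 0.0544, 0.1016]
eef_rot: [-180.0, 0.0, -176.1]
force: [1.5, 0.4, -0.1]
finger_gap: 0.263
grasp_force: 59.1
```

Emit:
jog_arm:
  series:
    - [[-8,44,0],0]
    - [[-16,88,0],0]
    - [[-24,132,0],0]
    - [[-32,176,0],0]
    - [[-40,220,0],0]

```text
t: 37.8
ee_pos: [0.4976, 0.277, 0.1014]
eef_rot: [-180.0, 0.0, -176.1]
force: [0.9, 0.4, 1.3]
finger_gap: 0.257
grasp_force: 59.1
```

Emit:
jog_arm:
  series:
    - [[-8,44,0],0]
    - [[-16,88,0],0]
    - [[-20,115,0],0]
    - [[-20,120,0],0]
    - [[-20,120,0],0]

```text
t: 38.3
ee_pos: [0.509, 0.3965, 0.1009]
eef_rot: [-180.0, -0.1, -176.0]
force: [-0.4, -0.8, -0.0]
finger_gap: 0.261
grasp_force: 59.1
```

```bash
python3 -c "
from h import *
plan((.508,.400,-.007,184.3))"
```

```text
rows 3 [1.0, 4.0, 108.0] roll -0.3
```

Emit:
jog_arm:
  series:
    - [[1,4,30],0]
    - [[1,4,60],0]
    - [[1,4,85],0]
    - [[1,4,97],0]
    - [[1,4,102],0]

```text
t: 38.8
ee_pos: [0.5077, 0.3987, -0.0016]
eef_rot: [-179.9, -0.1, -176.1]
force: [0.3, 0.2, -1.0]
finger_gap: 0.261
grasp_force: 59.1
```

Emit:
jog_arm:
  series:
    - [[0,0,1],0]
    - [[0,0,2],0]
    - [[0,0,3],0]
    - [[0,0,4],0]
    - [[0,0,4],0]

```text
t: 39.3
ee_pos: [0.5084, 0.4003, -0.0042]
eef_rot: [180.0, 0.0, -176.1]
force: [-0.1, 0.1, -0.4]
finger_gap: 0.26
grasp_force: 59.1
```

Emit:
jog_arm:
  series:
    - [[0,0,0],0]
    - [[0,0,0],0]
    - [[0,0,0],0]
    - [[0,0,0],0]
    - [[0,0,-5],0]
  gripper: 140

```text
t: 39.8
ee_pos: [0.5077, 0.3998, -0.0002]
eef_rot: [-180.0, -0.1, -176.1]
force: [-0.3, -0.4, 0.0]
finger_gap: 0.454
grasp_force: 0.0
```

Emit:
jog_arm:
  series:
    - [[0,0,-20],0]
    - [[0,0,-45],0]
    - [[0,0,-70],0]
    - [[0,0,-90],0]
    - [[0,0,-105],0]

```text
t: 40.3
ee_pos: [0.5088, 0.4004, 0.1075]
eef_rot: [180.0, 0.1, -176.1]
force: [0.5, 0.1, 0.0]
finger_gap: 0.447
grasp_force: 0.0
```

```bash
python3 -c "
from h import *
plan((.49,.10,.1,184.3),(.49,-.15,.1,184),(.5756,-.3616,.1,184),(.5756,-.3616,.1,156.5))"
```

```text
rows 7 [39.0, -298.0, 8.0] roll -0.4
rows 6 [19.0, -249.0, -0.0] roll 0.3
rows 6 [-71.0, -217.0, -0.0] roll 0
rows 4 [-0.0, 0.0, -0.0] roll 27.5
```

Emit:
jog_arm:
  series:
    - [[-1,-40,0],0]
    - [[-2,-80,0],0]
    - [[-2,-120,0],0]
    - [[-3,-160,0],0]
    - [[-4,-200,0],0]
  gripper: 90

```text
t: 40.8
ee_pos: [0.5257, 0.1994, 0.1055]
eef_rot: [-180.0, -0.0, -176.1]
force: [-0.1, 0.0, 0.9]
finger_gap: 0.653
grasp_force: 0.0
```

Emit:
jog_arm:
  series:
    - [[-1,-40,0],0]
    - [[-2,-80,0],0]
    - [[-2,-120,0],0]
    - [[-3,-160,0],0]
    - [[-4,-200,0],0]

```text
t: 41.3
ee_pos: [0.5434, 0.0, 0.1057]
eef_rot: [-180.0, 0.0, -176.1]
force: [0.5, -0.2, 0.4]
finger_gap: 0.648
grasp_force: 0.0
```

Emit:
jog_arm:
  series:
    - [[-1,-40,0],0]
    - [[-2,-80,0],0]
    - [[-2,-120,0],0]
    - [[-3,-160,0],0]
    - [[-4,-200,0],0]

```text
t: 41.8
ee_pos: [0.5611, -0.1993, 0.1056]
eef_rot: [-180.0, -0.0, -176.1]
force: [0.9, -0.3, -0.2]
finger_gap: 0.651
grasp_force: 0.0
```

Emit:
jog_arm:
  series:
    - [[-1,-40,0],7]
    - [[-2,-80,0],14]
    - [[-2,-120,0],21]
    - [[-3,-155,0],27.5]
    - [[-3,-165,0],27.5]

```text
t: 42.3
ee_pos: [0.575, -0.3655, 0.105]
eef_rot: [-180.0, -0.0, 156.1]
force: [-0.0, 0.0, -0.5]
finger_gap: 0.645
grasp_force: 0.0
```

```bash
python3 det.py pics/t10.png; python3 -c "
from h import *
plan((.5756,-.3616,-.014,156.5))"
```

```text
old
G 61 [468.8, 235.1] [0.5692, -0.3551]
G 57 [368.2, 266.2] [0.5006, -0.1175]
G 63 [315.3, 268.3] [0.4974, 0.0033]
G 62 [461.3, 271.2] [0.4854, -0.3327]
new
G 66 [352.0, 203.5] [0.6475, -0.0838]
G 60 [303.5, 206.5] [0.6419, 0.0293]
G 63 [279.7, 210.4] [0.6334, 0.0848]
G 55 [473.9, 224.3] [0.5945, -0.369]
rows 4 [107.0, -20.0, -15.0] roll -26.7
rows 3 [1.0, 3.0, 119.0] roll -0.2
```

Emit:
jog_arm:
  series:
    - [[1,3,35],0]
    - [[1,3,70],0]
    - [[1,3,95],0]
    - [[1,3,108],0]
    - [[1,3,115],0]

```text
t: 42.85
ee_pos: [0.5755, -0.3575, -0.0105]
eef_rot: [180.0, -0.1, 156.5]
force: [-0.1, 0.1, 0.4]
finger_gap: 0.641
grasp_force: 0.0
```

Emit:
jog_arm:
  series:
    - [[0,0,2],0]
    - [[0,0,3],0]
    - [[0,0,3],0]

```text
t: 43.15
ee_pos: [0.5766, -0.3595, -0.0111]
eef_rot: [-180.0, 0.1, 156.4]
force: [-0.3, -0.6, -0.6]
finger_gap: 0.647
grasp_force: 0.0
```

Emit:
jog_arm:
  series:
    - [[0,0,0],0]
    - [[0,0,0],0]
    - [[0,0,0],0]
    - [[0,0,0],0]
    - [[0,0,0],0]
  gripper: 255

```text
t: 43.65
ee_pos: [0.5763, -0.3594, -0.0115]
eef_rot: [-180.0, 0.1, 156.4]
force: [-1.5, -0.1, 6.0]
finger_gap: 0.258
grasp_force: 60.1
```

Emit:
jog_arm:
  series:
    - [[0,0,-5],0]
    - [[0,0,-25],-7]
    - [[0,0,-60],-14]
    - [[0,0,-95],-21]
    - [[0,0,-117],-27]

```text
t: 44.15
ee_pos: [0.5764, -0.3594, 0.1076]
eef_rot: [-179.9, 0.1, -176.3]
force: [0.1, -0.2, 0.3]
finger_gap: 0.26
grasp_force: 59.4
```

```bash
python3 -c "
from h import *
plan((.6233,-.0262,.105,183.1))"
```

```text
rows 8 [-68.0, 329.0, 3.0] roll 0.6
```

Place z = −0.0115+0.006+0.002 ≈ −0.0035.

Emit:
jog_arm:
  series:
    - [[-8,41,0],0]
    - [[-17,82,0],0]
    - [[-25,123,0],0]
    - [[-34,164,0],0]
    - [[-42,205,0],0.6]

```text
t: 44.65
ee_pos: [0.6054, -0.15, 0.1045]
eef_rot: [180.0, -0.0, -177.2]
force: [0.9, -0.2, 0.1]
finger_gap: 0.256
grasp_force: 59.4
```

Emit:
jog_arm:
  series:
    - [[-8,41,0],0]
    - [[-17,82,0],0]
    - [[-24,115,0],0]
    - [[-26,124,0],0]
    - [[-26,124,0],0]

```text
t: 45.15
ee_pos: [0.6253, -0.0253, 0.1044]
eef_rot: [-180.0, -0.0, -177.1]
force: [0.4, 0.1, -0.7]
finger_gap: 0.262
grasp_force: 59.4
```

Emit:
jog_arm:
  series:
    - [[0,0,0],0]
    - [[0,0,0],0]
    - [[0,0,30],0]
    - [[0,0,60],0]
    - [[0,0,80],0]

```text
t: 45.65
ee_pos: [0.6243, -0.0279, 0.0223]
eef_rot: [180.0, -0.1, -177.3]
force: [0.0, 0.5, -2.0]
finger_gap: 0.258
grasp_force: 59.4
```

```bash
python3 -c "
from h import *
plan((.6233,-.0262,-.0035,183.1))"
```

```text
rows 1 [1.0, 2.0, 26.0] roll -0.4
```

Emit:
jog_arm:
  series:
    - [[0,1,8],0]
    - [[0,1,14],0]
    - [[0,1,19],0]
    - [[0,1,23],0]
    - [[0,1,25],0]

```text
t: 46.15
ee_pos: [0.6258, -0.0258, -0.0001]
eef_rot: [-180.0, 0.0, -177.2]
force: [0.2, -0.0, -0.6]
finger_gap: 0.256
grasp_force: 59.4
```

Emit:
jog_arm:
  series:
    - [[0,0,0],0]
    - [[0,0,0],0]
    - [[0,0,0],0]
    - [[0,0,0],0]
    - [[0,0,-5],0]
  gripper: 140

```text
t: 46.65
ee_pos: [0.6249, -0.0255, 0.0041]
eef_rot: [180.0, -0.1, -177.2]
force: [0.0, 0.2, -0.3]
finger_gap: 0.451
grasp_force: 0.0
```

Emit:
jog_arm:
  series:
    - [[0,0,-30],0]
    - [[0,0,-70],0]
    - [[0,0,-110],0]
    - [[0,0,-150],0]
    - [[0,0,-190],0]

```text
t: 47.15
ee_pos: [0.6252, -0.0256, 0.1967]
eef_rot: [-180.0, 0.0, -177.2]
force: [0.9, -0.8, -0.0]
finger_gap: 0.451
grasp_force: 0.0
```

Emit:
jog_arm:
  series:
    - [[40,20,0],0]
    - [[80,60,0],0]
    - [[110,100,0],0]
    - [[120,140,0],0]
    - [[120,180,0],0]
  gripper: 255

```text
t: 47.65
ee_pos: [0.495, 0.1499, 0.1957]
eef_rot: [-180.0, 0.1, -177.2]
force: [0.2, 0.3, 0.1]
finger_gap: -0.002
grasp_force: 0.0
```

Run:
```python
from h import *
im=eyes.capture("top");cv2.imwrite("pics/t11.png",im);s=eyes.capture("side")
a=cv2.resize(im[140:305,110:390],None,fx=1.6,fy=1.6,interpolation=3);b=cv2.resize(s[120:290,230:440],None,fx=1.6,fy=1.6,interpolation=3)
b=cv2.copyMakeBorder(b,0,max(0,a.shape[0]-b.shape[0]),0,0,0)[:a.shape[0]]
cv2.imwrite("pics/t11c.png",np.hstack([a,b]))
```

```text
(no output)
```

View pics/t11c.png

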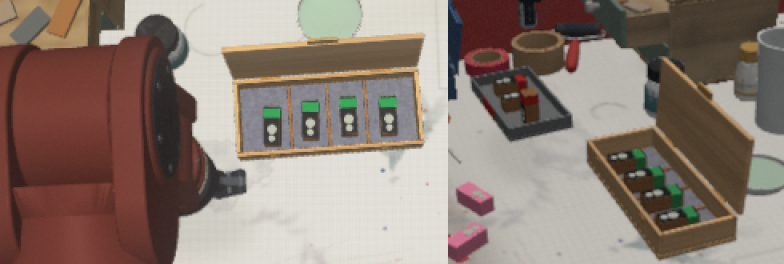

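All four greens lie flat in the bays and all three reds are in the tray; the lid still leans back. Now behind the lid.

```bash
python3 -c "
from h import *
print(tri((110+323/1.6-.2,140+42/1.6-.2),(230+(704-448)/1.6-.2,120+92/1.6-.2)))
plan((.62,.02,.2,183.1),(.738,.005,.2,183.1),(.738,.005,.108,183.1))"
```

```text
(array([0.70053572, 0.00671362, 0.15374172]), np.float64(0.00036429534131810604))
rows 5 [-117.0, -139.0, -5.0] roll -0.0
rows 3 [-117.0, -21.0, -0.0] roll -0.0
rows 3 [-0.0, 0.0, 92.0] roll -0.0
```

Emit:
jog_arm:
  series:
    - [[-23,-28,-5],0]
    - [[-47,-56,-5],0]
    - [[-70,-83,-5],0]
    - [[-94,-111,-5],0]
    - [[-117,-139,-5],0]

```text
t: 48.25
ee_pos: [0.6213, 0.0134, 0.1998]
eef_rot: [-180.0, 0.0, -177.2]
force: [1.5, 1.5, 0.3]
finger_gap: -0.001
grasp_force: 0.0
```

Emit:
jog_arm:
  series:
    - [[-30,-5,0],0]
    - [[-60,-10,0],0]
    - [[-90,-16,0],0]
    - [[-117,-21,0],0]
    - [[-117,-21,0],0]

```text
t: 48.75
ee_pos: [0.7399, -0.0016, 0.196]
eef_rot: [180.0, -0.2, -177.2]
force: [-0.5, 0.2, -0.5]
finger_gap: -0.003
grasp_force: 0.0
```

Emit:
jog_arm:
  series:
    - [[0,0,20],0]
    - [[0,0,40],0]
    - [[0,0,60],0]
    - [[0,0,80],0]
    - [[0,0,90],0]

```text
t: 49.25
ee_pos: [0.737, -0.0002, 0.108]
eef_rot: [180.0, -0.1, -177.2]
force: [-0.8, -0.1, -0.1]
finger_gap: -0.001
grasp_force: 0.0
```

Emit:
jog_arm:
  series:
    - [[16,0,-1],0]
    - [[32,0,-2],0]
    - [[48,0,0],0]
    - [[63,0,1],0]
    - [[78,0,3],0]

```text
t: 49.75
ee_pos: [0.6602, -0.0042, 0.1078]
eef_rot: [-180.0, 0.1, -177.2]
force: [2.1, -0.4, 0.3]
finger_gap: 0.005
grasp_force: 0.7
```

Emit:
jog_arm:
  series:
    - [[8,0,4],0]
    - [[15,0,9],0]
    - [[22,0,14],0]
    - [[29,0,21],0]
    - [[36,0,30],0]

```text
t: 50.25
ee_pos: [0.6247, -0.0061, 0.078]
eef_rot: [-179.9, 0.1, -177.2]
force: [0.4, -0.9, 1.2]
finger_gap: 0.003
grasp_force: 0.7
```

Run:
```python
from h import *
s=eyes.capture("side");cv2.imwrite("pics/s12.png",cv2.resize(s[120:300,280:460],None,fx=2.8,fy=2.8,interpolation=3))
```

```text
(no output)
```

View pics/s12.png

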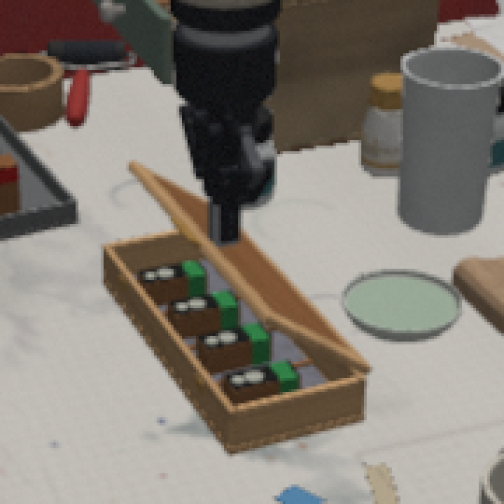

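The lid is at about 35–40° with the finger on its outer face; continuing down.

Emit:
jog_arm:
  series:
    - [[4,0,8],0]
    - [[8,0,15],0]
    - [[12,0,23],0]
    - [[15,0,32],0]
    - [[17,0,39],0]

```text
t: 50.8
ee_pos: [0.6068, -0.0065, 0.0364]
eef_rot: [-180.0, -0.0, -177.2]
force: [-1.4, -0.9, 1.0]
finger_gap: 0.001
grasp_force: 0.5
```

Emit:
jog_arm:
  series:
    - [[0,0,2],0]
    - [[0,0,4],0]
    - [[0,0,6],0]
    - [[0,0,6],0]
    - [[0,0,6],0]

```text
t: 51.3
ee_pos: [0.6076, -0.0065, 0.0316]
eef_rot: [-180.0, 0.0, -177.2]
force: [-0.4, 0.1, 0.0]
finger_gap: -0.003
grasp_force: 0.0
```

Emit:
jog_arm:
  series:
    - [[0,0,1],0]
    - [[0,0,2],0]
    - [[0,0,3],0]
    - [[0,0,3],0]
    - [[0,0,3],0]

```text
t: 51.8
ee_pos: [0.6074, -0.0065, 0.0284]
eef_rot: [-180.0, 0.0, -177.2]
force: [0.3, 0.2, -0.4]
finger_gap: -0.0
grasp_force: 0.0
```

Emit:
jog_arm:
  series:
    - [[0,0,1],0]
    - [[0,0,2],0]
    - [[0,0,3],0]
    - [[0,0,3],0]
    - [[0,0,3],0]

```text
t: 52.3
ee_pos: [0.6074, -0.0064, 0.0254]
eef_rot: [180.0, -0.0, -177.2]
force: [-0.5, 0.4, -0.0]
finger_gap: -0.003
grasp_force: 0.0
```

Run:
```python
from h import *
print(r.observe()["ee_pos"],r.observe()["force"])
s=eyes.capture("side");cv2.imwrite("pics/s13.png",cv2.resize(s[120:300,280:460],None,fx=2.8,fy=2.8,interpolation=3))
```

```text
[ 0.60737326 -0.00644831  0.02537757] [-0.51859926  0.40937655 -0.0230423 ]
```

View pics/s13.png

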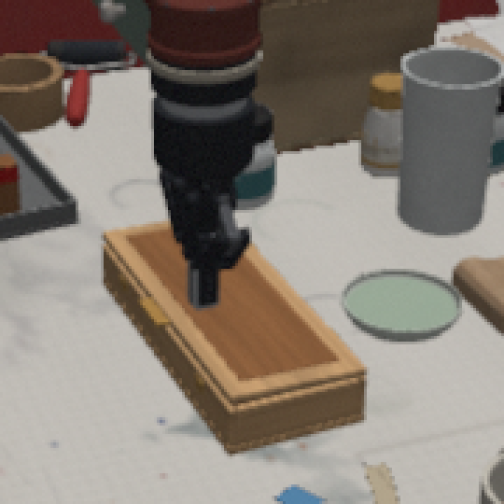

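The lid is nearly shut (slight seam at the front); pressing on gently until force rises.

Emit:
jog_arm:
  series:
    - [[0,0,1],0]
    - [[0,0,2],0]
    - [[0,0,3],0]
    - [[0,0,3],0]
    - [[0,0,3],0]

```text
t: 52.85
ee_pos: [0.6074, -0.0065, 0.0224]
eef_rot: [-180.0, -0.0, -177.2]
force: [-0.7, 0.7, 0.5]
finger_gap: -0.003
grasp_force: 0.0
```

Emit:
jog_arm:
  series:
    - [[0,0,1],0]
    - [[0,0,2],0]
    - [[0,0,2],0]
    - [[0,0,2],0]

```text
t: 53.25
ee_pos: [0.6075, -0.0065, 0.0217]
eef_rot: [-180.0, 0.0, -177.2]
force: [-3.8, 0.8, 11.2]
finger_gap: -0.001
grasp_force: 5.0
```

Emit:
jog_arm:
  series:
    - [[0,0,0.5],0]
    - [[0,0,0.5],0]
    - [[0,0,0],0]
    - [[0,0,-20],0]
    - [[0,0,-60],0]

```text
t: 53.75
ee_pos: [0.6049, -0.0059, 0.0778]
eef_rot: [179.9, -0.3, -177.2]
force: [0.9, -0.8, 1.1]
finger_gap: 0.002
grasp_force: 0.0
```

Emit:
jog_arm:
  series:
    - [[0,0,-40],0]
    - [[40,0,-80],0]
    - [[80,0,-110],0]
    - [[110,0,-120],0]
    - [[110,0,-120],0]

```text
t: 54.25
ee_pos: [0.4963, -0.012, 0.2041]
eef_rot: [-179.9, 0.3, -177.2]
force: [1.1, -0.2, -0.9]
finger_gap: -0.001
grasp_force: 0.0
```

Run:
```python
from h import *
t=eyes.capture("top");s=eyes.capture("side")
a=cv2.resize(s[150:300,220:400],(400,333),interpolation=3);b=cv2.resize(t[150:300,110:390],(400,214),interpolation=3)
b=cv2.copyMakeBorder(b,0,119,0,0,0);cv2.imwrite("pics/fin.png",np.hstack([a,b]))
T=proj("side",[[.0,0,0]]) 
th=np.radians(3.1);R=np.array([[np.cos(th),-np.sin(th)],[np.sin(th),np.cos(th)]])
for z in(.04,.048,.058):
    q=[np.r_[np.array([.6298,.0022])+R@np.array(p),z] for p in((-.056,.134),(-.056,-.134))]
    print(z,((proj("side",q)-[220,150])*400/180).round())
```

```text
0.04 [[212. 126.]
 [313. 259.]]
0.048 [[212. 119.]
 [313. 252.]]
0.058 [[211. 111.]
 [313. 243.]]
```

View pics/fin.png

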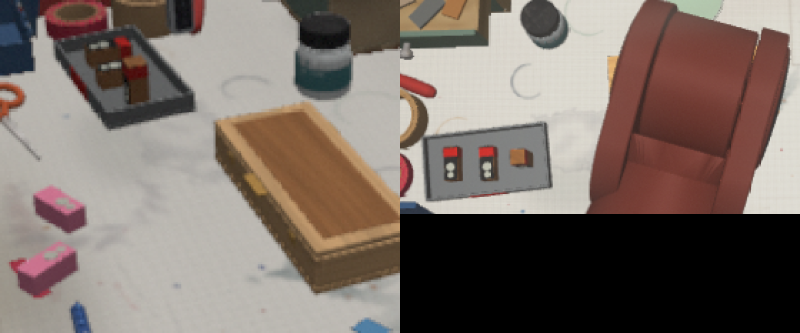

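The lid's front top edge at (215,122)–(313,252) matches the projection for 48 mm, so it is fully closed. All the reds are in the tray, and the arm is clear.

```bash
python3 -c "
from plant import r
print(r.job_done())"
```

```text
the job is handed in; nothing more can be done
None
```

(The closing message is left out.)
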